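# Shut the marked air valve under the bench box cover

### The arm

A 6-joint arm with a two-finger parallel gripper is mounted at the origin on the work surface. World frame = base frame: x ahead of the robot, y to its left, z up, the work surface at z = 0. Lengths are in mm, angles in rad, forces in N, time in s.
With the tool pointing down it reaches from about 350 to 800 mm from the base axis. Payload 7.3 kg.
Tool frame: the origin (TCP) lies midway between the tips of the shut fingers; the grasp point (between the pads) lies 19 mm behind it; z points along the fingers, y is the direction in which the jaws open and shut (so a half turn about z gives the same grasp; the last joint's range is limited). The gripper opens to 85 mm and grips with 20 to 120 N. Pads are 22 mm wide; open, the fingers measure 114 mm over their backs; the gripper's body (76 mm by 85 mm) begins 54 mm behind the grasp point. The pads swing forward as they close: fully open they stand 13 mm farther back than shut.
Start: joints at [1.094, 0.342, 1.524, -0, 1.275, -0.146], TCP at [170.506, 496.56, 231.322] pointing down, gripper open.
Joint ranges: [-2.53, 2.53], [-0.77, 2.02], [0.04, 2.7], [-1, 4.14], [0.28, 2.66], [-3.11, 3.11]. Speed limits (rad/s): [2.57, 2.57, 3.14, 3.14, 3.14, 3.14].

### API

Orientations are given as a unit quaternion [w, x, y, z].
In Python, from cell import manip gives the robot as it stands. The module is installed in compiled form; this text tells all that it offers.
- The arm moves only by the tool jog_arm, never from a script. Its argument "motion" is a list of rows, each a list of 7 numbers: the finger opening in m, from 0 to 0.0854, then the shift along the tool's x, y, z in m, then the turn, a rotation vector about the tool's x, y, z in degrees. In form: [[gripper, dx, dy, dz, wx, wy, wz], ...]. A call has 1 to 20 rows; each row is the pose to reach, as a shift and turn from the pose measured when the call began, along the tool's axes at that moment; what a row does not reach only later rows make up. A row lasts 1/12 s, in which the tool goes at most 41.7 mm and 7.16 degrees, less where a joint would pass 70% of its speed; a pose out of reach is approached as far as the arm can. A call with a gripper value outside its range is refused whole. The fingers move at their own pace and stop on an object; "squeeze" is the grip in N (left out, the last holds). Time passes only in rows, so rows that repeat a pose let the fingers close. It gives the time, the measured TCP pose, the force and the opening at its end, in the units of the state.
- manip.read_state(): the state, without advancing time (a new reading comes with each control period).
- manip.read_camera(name): name is "scene" or "top" or "wrist"; returns (picture, depth): 420x560x3 uint8, red, green, blue; 420x560 float32, mm along the optical axis (not along the pixel's ray), 0 where there is no reading.
- manip.camera_params(name): a dict with "intrinsics" (3x3 intrinsics, pixels), "world_from_camera" (4x4, takes a point from camera to world coordinates). Camera axes: x right, y down, z forward; pixel columns grow to the right and rows downward; lengths in mm; the calibration is good to about 2 mm. The wrist camera is an equidistant fisheye: a pixel r from the principal point sees the ray r / f radians off the axis. A picture is of the moment at which its call begins: read the wrist's pose just before it. camera_params takes no time and is no camera call; for the wrist camera it gives the pose at the moment of the call.
- manip.finish_job(): hands the job in, once; it reports no verdict.
The state is a dict: "time_s": time; "joint_positions": joint angles; "dq": joint speeds; "tau": joint torques, N m; "ee_pos": TCP position; "eef_rot": TCP orientation; "ft_force": force on the tool from outside, world axes, zero at the start; "ft_torque": the same for the moment, N m; "grip_width": opening from 0.0 (shut) to 1.0 (fully open).
Only numpy, scipy, OpenCV 4.12 (cv2) and the standard library are available. Lean on these libraries where they do the work, as an engineer would, in place of code of your own. Each camera call takes 0.05 s, during which the arm holds its last target. There are 200 camera calls.

### The job

Push the sliding cover of the bench air box all the way aside to uncover its two valves, then push the lever of the marked valve, the one with the round disc on its pivot, fully shut, across its pipe. Only push with the fingers: do not pinch either lever, leave the plain valve's lever and everything else on the bench as they are, and leave the cover open.

Things in the scene. Friction and masses are not known exactly. Their poses are not given: they have to be found in the camera images.
- airbox: Grey bench air box, fixed to the bench: 190 (x) x 470 (y) x 80 mm high, origin under its centre, z up. Its +y half is a closed deck. Its -y half is an open well, inside x -85 to 85 mm, y -225 to 0 mm, floor 6 mm above the work surface, rim at 80 mm, walls 10 mm. The two valves stand in the well. A small gauge sits on the front (-x) face.
- cover (a joint): Slide of the cover along the box's y: 0 = over the well, 0.22 m = fully aside over the deck, against its stop. It starts within 30 mm of closed, stays where it is left, and takes about 3 N to push.
- cover_edge (a point): Middle of the cover's end face at its -y end (the face to push towards box +y), halfway up the face. The cover is an aluminium slab 186 (x) x 235 (y) x 18 mm, lying on the box with its underside 80 mm and its top 98 mm above the work surface; at joint 0 this face is flush with the box's -y end. Axes parallel to the box's.
- valve_marked: Marked ball valve (fixed), brass, on an 18 mm pipe (top 36 mm above the bench), bare aluminium lever on top. Its mark is a flat round disc, 34 mm across and 6 mm thick, on top of the lever over the pivot (disc top 76 mm above the bench). Origin on the lever's pivot axis, 6 mm above the bench; axes parallel to the box's. Pivots are at box x 30 mm, y -165 or -80 mm; which is where varies.
- marked_handle (a point): Point on the marked lever, 45 mm from its pivot (the lever's free end is 60 mm from it), at the middle of the bar's thickness and height. The bar is 10 mm thick and 20 mm high; its top is 70 mm and its bottom 50 mm above the bench. Axes turn with the lever: +x points from the free end to the pivot, z up. Push on its side face.
- lever_marked (a joint): Angle of the marked lever about its upright pivot: 0 = open, lever in line with its pipe with its free end pointing to the box's -x; 1.571 = shut, against its stop, lever across the pipe with its free end pointing to the box's +y. It shuts clockwise seen from above, stays where it is left, and takes about 3 N at 45 mm from the pivot.
- valve_plain: Plain ball valve (fixed), brass, on an 18 mm pipe (top 36 mm above the bench), bare aluminium lever on top. It has no disc, only a 10 mm nut over the pivot. Origin on the lever's pivot axis, 6 mm above the bench; axes parallel to the box's. Pivots are at box x 30 mm, y -165 or -80 mm; which is where varies.
- plain_handle (a point): Point on the plain lever, 45 mm from its pivot (the lever's free end is 60 mm from it), at the middle of the bar's thickness and height. The bar is 10 mm thick and 20 mm high; its top is 70 mm and its bottom 50 mm above the bench. Axes turn with the lever: +x points from the free end to the pivot, z up. To be left alone.
- lever_plain (a joint): Angle of the plain lever about its upright pivot: 0 = open, lever in line with its pipe with its free end pointing to the box's -x; 1.571 = shut, against its stop, lever across the pipe with its free end pointing to the box's +y. It shuts clockwise seen from above, stays where it is left, and takes about 3 N at 45 mm from the pivot. To be left alone.
- solder_spool: Blue plastic spool standing on end, 54 mm across, 44 mm high, loose on the bench, to be left alone; origin on its axis, underneath.
- screwdriver: Screwdriver lying down, 170 mm long, loose on the bench, to be left alone; origin underneath its middle.
- flux_tin: Amber jar with steel lid, 56 mm across, 45 mm high, loose on the bench, to be left alone; origin on its axis, underneath.
- circuit_board: Small black board with components, 55 x 85 x 18 mm, loose on the bench, to be left alone; origin underneath its middle.
- multimeter: Black multimeter lying flat, 150 x 76 x 43 mm, loose on the bench, to be left alone; origin underneath its middle.
- pliers: Pliers with red handles lying flat, about 140 mm long, 12 mm high, loose on the bench, to be left alone; origin beside the joint, on the bench.

How it is judged (in metres and radians):
On the way, in this order (a step that is already met when the one before it is completed fails the run):
1. the cover has been pushed aside and both valves are uncovered (value of joint cover above 0.195 m), for 0.2 s.
2. the marked lever is shut (value of joint lever_marked above 1.44 rad), for 0.2 s.
At the end, for the whole second after the job is handed in: The cover is at least 195 mm of its 220 mm aside, the marked lever is within 0.13 rad (7.5 degrees) of its shut stop and still, the plain lever is within 10 mm of where it was, and the loose things are within 30 mm of where they were (value of joint cover above 0.195 m and value of joint lever_marked above 1.44 rad and velocity of joint lever_marked between -0.05 and 0.05 rad/s and distance of plain_handle from where it was at the start of the episode below 0.01 m and distance of each of solder_spool, screwdriver, flux_tin, circuit_board, multimeter, pliers from where it was at the start of the episode below 0.03 m); the robot touches nothing.
It fails at once if the plain valve's lever is turned (more than 10 mm at its handle point) (distance of plain_handle from where it was at the start of the episode above 0.01 m).
It fails at once if a lever is pinched between the fingers ((y of the grasp point in the frame of marked_handle between -0.005 and 0.005 m and x of the grasp point in the frame of marked_handle between -0.03 and 0.06 m and z of the grasp point in the frame of marked_handle below 0.016 m and contact force between the fingers and valve_marked above 3 N) or (y of the grasp point in the frame of plain_handle between -0.005 and 0.005 m and x of the grasp point in the frame of plain_handle between -0.03 and 0.06 m and z of the grasp point in the frame of plain_handle below 0.016 m and contact force between the fingers and valve_plain above 3 N)).
It fails at once if a loose thing on the bench is lifted or shifted by more than 30 mm (distance of any of solder_spool, screwdriver, flux_tin, circuit_board, multimeter, pliers from where it was at the start of the episode above 0.03 m).
It also fails if it takes over 45 s, if anything falls off the work surface, if the arm or the gripper's body presses on something with over 40 N, if the wrist force passes 120 N, or if a joint passes its speed limit or range.

## Working session

There is one attempt and no reset: what is moved stays moved. The work goes in short steps, Python scripts to look and compute and a tool call to move; the robot and the scene stay as the last step left them, time stands still between calls to the robot, and variables do not carry over. Pictures are saved under pics/ and viewed, about 8 in all and at most 12, crops included, and the job is handed in when it is done.

Besides the shell and the picture viewer there is one more tool, called after "Call:" in YAML: its name, and indented under it one key for each argument. jog_arm: Moves the arm, as the interface text tells. Its arguments: {"type":"object","properties":{"motion":{"type":"array","items":{"type":"array","items":{"type":"number"}}},"squeeze":{"type":"number"}},"required":["motion"]}

```bash
mkdir -p pics
python3 - <<'E'
from cell import manip
import cv2,numpy as np
s=manip.read_state();print(s)
for n in("top","scene"):
    im,d=manip.read_camera(n);p=manip.camera_params(n)
    print(n,p["intrinsics"].tolist(),p["world_from_camera"].round(3).tolist() if hasattr(p["world_from_camera"],'round') else p["world_from_camera"])
    cv2.imwrite(f"pics/{n}1.png",im[:,:,::-1]);np.save(f"{n}1.npy",d)
E
```

```text
{'time_s': 0.0, 'joint_positions': array([ 1.09397879e+00,  3.42730068e-01,  1.52506946e+00, -8.94217079e-06,
        1.27539988e+00, -1.46049043e-01]), 'dq': array([ 0.00041053, -0.00033057,  0.00092962,  0.0013286 ,  0.00042794,
       -0.00025144]), 'tau': array([ 1.02420112e-03, -4.33669388e+01, -2.46021312e+01, -1.53658320e-04,
        7.76424509e-03,  2.99401574e-05]), 'ee_pos': array([170.3126523 , 496.15712475, 230.60385169]), 'eef_rot': array([-2.42103742e-04,  1.64630005e-01,  9.86355066e-01, -7.66044280e-04]), 'ft_force': array([0.08040448, 0.25867487, 0.31371122]), 'ft_torque': array([-0.01772022, -0.01913845, -0.01683864]), 'grip_width': 0.9991982884765189}
top [[385.19401047958576, 0.0, 283.55128972481566], [0.0, 385.19401047958576, 213.13967474778977], [0.0, 0.0, 1.0]] [[0.016, -0.984, 0.178, 397.377], [-1.0, -0.016, 0.0, 90.377], [0.002, -0.178, -0.984, 1108.58], [0.0, 0.0, 0.0, 1.0]]
scene [[432.899090534308, 0.0, 283.23237838968066], [0.0, 432.899090534308, 202.65737838161297], [0.0, 0.0, 1.0]] [[0.241, 0.783, -0.573, 1312.973], [0.971, -0.192, 0.146, -94.142], [0.005, -0.592, -0.806, 1160.925], [0.0, 0.0, 0.0, 1.0]]
```

View pics/top1.png

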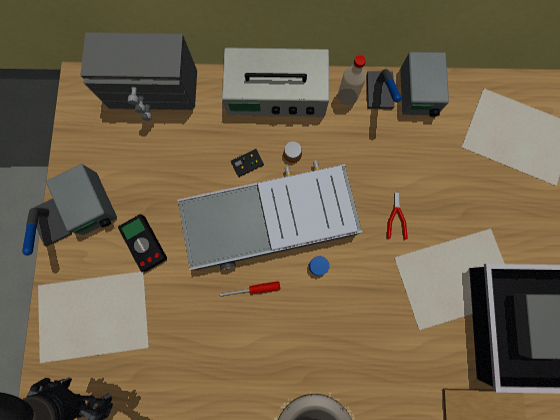

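View pics/scene1.png

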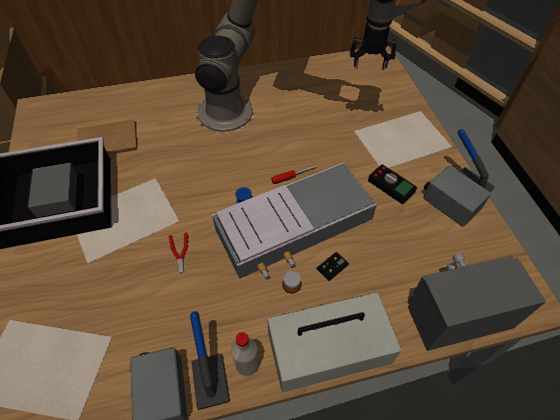

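The top view has +x up and +y to the left. The light cover is at (258-358, 167-248), near closed over the right-hand (-y) well, with the deck to its left. The spool is at (319,266), the screwdriver at (250,290) and the pliers at (397,215). The scene view agrees.

```bash
cat > h.py <<'E'
import numpy as np,cv2
from cell import manip
def world(n,d):
    p=manip.camera_params(n);K=np.array(p["intrinsics"]);T=np.array(p["world_from_camera"])
    v,u=np.mgrid[:d.shape[0],:d.shape[1]]
    c=np.stack([(u-K[0,2])/K[0,0]*d,(v-K[1,2])/K[1,1]*d,d],-1)
    return c@T[:3,:3].T+T[:3,3]
E
python3 - <<'E'
from h import *
im=cv2.imread("pics/top1.png")
W=world("top",np.load("top1.npy"))
reg=np.zeros(im.shape[:2],bool);reg[160:275,172:365]=1
for nm,lo,hi in(("cover",91,106),("deck",72,88.9),("all",60,106)):
    m=(W[...,2]>lo)&(W[...,2]<hi)&reg
    m=cv2.morphologyEx(m.astype(np.uint8),cv2.MORPH_OPEN,np.ones((3,3)))
    P=W[m>0]; print(nm,len(P),np.median(P[:,2]))
    r=cv2.minAreaRect(P[:,:2].astype(np.float32));print(r,cv2.boxPoints(r).round(1).tolist())
E
```

```text
cover 5927 98.00424461070486
((599.2960205078125, 28.664047241210938), (186.35597229003906, 235.2838897705078), 13.30636215209961) [[481.5, 121.69999694824219], [535.7000122070312, -107.30000305175781], [717.0, -64.4000015258789], [662.9000244140625, 164.60000610351562]]
deck 6057 79.65777429033687
((575.3675537109375, 130.41969299316406), (193.56788635253906, 471.22540283203125), 13.228858947753906) [[427.20001220703125, 337.6000061035156], [535.0999755859375, -121.0999984741211], [723.5, -76.80000305175781], [615.7000122070312, 381.8999938964844]]
all 12199 85.21929576479079
((570.3617553710938, 131.14523315429688), (202.9625244140625, 474.92864990234375), 13.225064277648926) [[417.20001220703125, 339.1000061035156], [525.9000244140625, -123.19999694824219], [723.5, -76.80000305175781], [614.7999877929688, 385.5]]
```

```bash
cat >> h.py <<'E'
from scipy.spatial.transform import Rotation as R
O=np.array([575,130.5]);TH=13.27;c,s=np.cos(np.radians(TH)),np.sin(np.radians(TH))
BX=np.array([c,s]);BY=np.array([-s,c])
def w2b(p): return np.array([(p[:2]-O)@BX,(p[:2]-O)@BY])
def go(bx,by,z,yaw=TH):
    """shift (m) and turn (deg) in tool axes to box point, tool y at yaw, pointing down"""
    st=manip.read_state();q=st["eef_rot"];r=R.from_quat([q[1],q[2],q[3],q[0]])
    a=np.radians(yaw);y=np.array([np.cos(a),np.sin(a),0]);Z=np.array([0,0,-1.])
    t=R.from_matrix(np.stack([np.cross(y,Z),y,Z],1))
    P=np.r_[O+bx*BX+by*BY,z]
    print(st["time_s"],"box",w2b(st["ee_pos"]).round(1),st["ee_pos"].round(1),"f",st["ft_force"].round(1),"->",P.round(1),"d",(r.inv().apply(P-st["ee_pos"])/1000).round(4),"rot",np.degrees((r.inv()*t).as_rotvec()).round(2))
E
python3 -c "
from h import *
go(0,-265,231)"
```

```text
0.1 box [-309.9  448.8] [170.3 496.2 230.7] f [-0.1 -0.2  0.1] -> [ 635.8 -127.4  231. ] d [-6.428e-01 -4.386e-01  2.000e-04] rot [-8.000e-02  3.000e-02  5.778e+01]
```

Call:
jog_arm:
  motion:
    - [0,-0.643,-0.439,0,0,0,57.8]
    - [0,-0.643,-0.439,0,0,0,57.8]
    - [0,-0.643,-0.439,0,0,0,57.8]
    - [0,-0.643,-0.439,0,0,0,57.8]
    - [0,-0.643,-0.439,0,0,0,57.8]
    - [0,-0.643,-0.439,0,0,0,57.8]
    - [0,-0.643,-0.439,0,0,0,57.8]
    - [0,-0.643,-0.439,0,0,0,57.8]
    - [0,-0.643,-0.439,0,0,0,57.8]
    - [0,-0.643,-0.439,0,0,0,57.8]
    - [0,-0.643,-0.439,0,0,0,57.8]
    - [0,-0.643,-0.439,0,0,0,57.8]
    - [0,-0.643,-0.439,0,0,0,57.8]
    - [0,-0.643,-0.439,0,0,0,57.8]
    - [0,-0.643,-0.439,0,0,0,57.8]
    - [0,-0.643,-0.439,0,0,0,57.8]
    - [0,-0.643,-0.439,0,0,0,57.8]
    - [0,-0.643,-0.439,0,0,0,57.8]
    - [0,-0.643,-0.439,0,0,0,57.8]
    - [0,-0.643,-0.439,0,0,0,57.8]

```text
time_s: 1.77
ee_pos: [637.6, -133.1, 229.1]
eef_rot: [0.0, 0.623, 0.783, -0.001]
ft_force: [-0.5, -0.6, -0.6]
grip_width: -0.001
```

```bash
python3 -c "
from h import *
print(manip.read_state()['grip_width'])
go(0,-265,88)"
```

```text
-0.0005223345295433778
1.7667 box [   0.5 -270.9] [ 637.6 -133.1  229.1] f [-0.5 -0.6 -0.6] -> [ 635.8 -127.4   88. ] d [ 0.0062 -0.0002  0.1411] rot [-0.11  0.12 -0.29]
```

Call:
jog_arm:
  motion:
    - [0,0.005,0,0.04,0,0,0]
    - [0,0.005,0,0.08,0,0,0]
    - [0,0.005,0,0.11,0,0,0]
    - [0,0.005,0,0.13,0,0,0]
    - [0,0.005,0,0.141,0,0,0]
    - [0,0.005,0,0.141,0,0,0]
    - [0,0.005,0,0.141,0,0,0]

```text
time_s: 2.35
ee_pos: [636.5, -128.4, 88.5]
eef_rot: [0.0, 0.623, 0.783, -0.001]
ft_force: [0.3, -0.2, -0.1]
grip_width: -0.001
```

```bash
python3 -c "
from h import *
go(0,-40,88)"
```

```text
2.35 box [   0.5 -266.1] [ 636.5 -128.4   88.5] f [ 0.3 -0.2 -0.1] -> [584.2  91.6  88. ] d [ 0.2261 -0.0016  0.    ] rot [-0.1   0.12 -0.27]
```

Call:
jog_arm:
  motion:
    - [0,0.012,0,0,0,0,0]
    - [0,0.024,0,0,0,0,0]
    - [0,0.036,0,0,0,0,0]
    - [0,0.05,0,0,0,0,0]
    - [0,0.065,0,0,0,0,0]
    - [0,0.08,0,0,0,0,0]
    - [0,0.095,0,0,0,0,0]
    - [0,0.11,0,0,0,0,0]
    - [0,0.125,0,0,0,0,0]
    - [0,0.14,0,0,0,0,0]
    - [0,0.155,0,0,0,0,0]
    - [0,0.17,0,0,0,0,0]
    - [0,0.185,0,0,0,0,0]
    - [0,0.2,0,0,0,0,0]
    - [0,0.213,-0.001,0,0,0,0]
    - [0,0.223,-0.001,0,0,0,0]
    - [0,0.231,-0.001,0,0,0,0]
    - [0,0.237,-0.001,0,0,0,0]
    - [0,0.237,-0.001,0,0,0,0]

```text
time_s: 3.93
ee_pos: [581.5, 103.8, 87.7]
eef_rot: [-0.001, 0.622, 0.783, -0.001]
ft_force: [-0.5, 0.6, -0.3]
grip_width: 0.0
```

```bash
python3 -c "
from h import *
go(0,-26,88)"
```

```text
3.9333 box [  0.2 -27.5] [581.5 103.8  87.7] f [-0.5  0.6 -0.3] -> [581.  105.2  88. ] d [ 0.0015 -0.0002 -0.0003] rot [-0.17  0.06 -0.22]
```

Call:
jog_arm:
  motion:
    - [0,-0.01,0,-0.02,0,0,0]
    - [0,-0.04,0,-0.06,0,0,0]
    - [0,-0.07,0,-0.1,0,0,0]
    - [0,-0.11,0,-0.13,0,0,0]
    - [0,-0.15,0,-0.15,0,0,0]
    - [0,-0.19,0,-0.17,0,0,0]
    - [0,-0.23,0,-0.19,0,0,0]
    - [0,-0.26,0,-0.2,0,0,0]
    - [0,-0.28,0,-0.2,0,0,0]
    - [0,-0.28,0,-0.2,0,0,0]

```text
time_s: 4.77
ee_pos: [645.6, -176.4, 289.0]
eef_rot: [0.001, 0.625, 0.781, -0.002]
ft_force: [0.9, -0.1, 0.1]
grip_width: -0.001
```

Run:
```python
from h import *
a,d=manip.read_camera("top");np.save("top2.npy",d);cv2.imwrite("pics/top2raw.png",a[:,:,::-1])
w,_=manip.read_camera("wrist")
c1=cv2.resize(a[140:290,170:380,::-1],None,fx=2.6,fy=2.6,interpolation=cv2.INTER_CUBIC)
cv2.imwrite("pics/top2.png",c1);cv2.imwrite("pics/wrist2.png",w[:,:,::-1])
W=world("top",d)
reg=np.zeros(d.shape,bool);reg[150:280,165:365]=1
m=((W[...,2]>91)&(W[...,2]<106)&reg).astype(np.uint8)
m=cv2.morphologyEx(m,cv2.MORPH_OPEN,np.ones((3,3)))
n,l,st,_=cv2.connectedComponentsWithStats(m);k=1+st[1:,4].argmax()
r=cv2.minAreaRect(W[l==k][:,:2].astype(np.float32));print(r,w2b(np.array(r[0])))
```

```text
((551.93701171875, 229.6231231689453), (186.4257049560547, 235.76231384277344), 13.266472816467285) [  0.30554872 101.7703376 ]
```

View pics/top2.png

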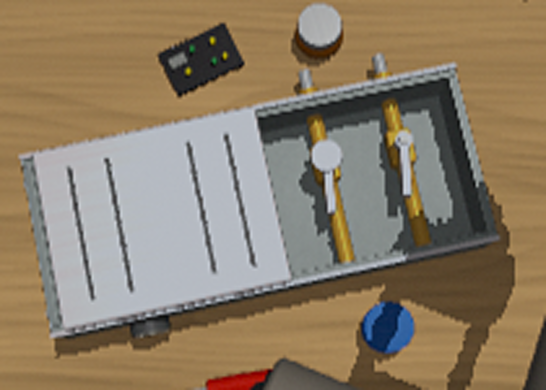

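View pics/wrist2.png

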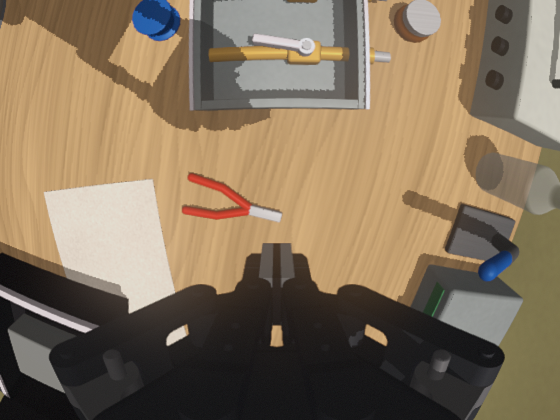

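The cover is at about 219 mm of 220, so it is fully aside. In the crop, the disc valve is at (327,155), nearest the cover at box y -80. The plain valve is at (403,140), box y -165. Both levers are nearly open, about 0.1 rad towards shut. Next I'll put the shut fingers between the two levers.

Run:
```python
from h import *
go(-31,-115,120)
W=world("top",np.load("top2.npy"))
b=np.stack([(W[...,:2]-O)@BX,(W[...,:2]-O)@BY],-1)
for y0 in(-80,-165):
    m=(abs(b[...,0]-5)<35)&(b[...,0]<10)&(abs(b[...,1]-y0)<35)&(W[...,2]>62)&(W[...,2]<75)
    P=b[m];print(y0,len(P),P.min(0).round(1),P.max(0).round(1),"angle",np.polyfit(30-P[:,0],P[:,1]-y0,1).round(3))
```

```text
4.8667 box [  -1.2 -308.9] [ 644.7 -170.4  286.9] f [-0.1  1.2  0.1] -> [571.2  11.5 120. ] d [ 0.1935 -0.0305  0.1672] rot [-0.25 -0.05 -0.41]
-80 52 [-29.  -80.8] [  9.7 -68.9] angle [0.113 0.73 ]
-165 54 [ -29.4 -166. ] [   9.4 -151.1] angle [ 0.206 -0.28 ]
```

Call:
jog_arm:
  motion:
    - [0,0.04,-0.005,0.02,0,0,-0.4]
    - [0,0.075,-0.01,0.04,0,0,-0.4]
    - [0,0.11,-0.015,0.065,0,0,-0.4]
    - [0,0.145,-0.02,0.09,0,0,-0.4]
    - [0,0.175,-0.025,0.12,0,0,-0.4]
    - [0,0.19,-0.03,0.145,0,0,-0.4]
    - [0,0.194,-0.0305,0.16,0,0,-0.4]
    - [0,0.194,-0.0305,0.167,0,0,-0.4]
    - [0,0.194,-0.0305,0.167,0,0,-0.4]
    - [0,0.194,-0.0305,0.167,0,0,-0.4]

```text
time_s: 5.7
ee_pos: [571.4, 12.1, 120.7]
eef_rot: [-0.001, 0.621, 0.784, -0.001]
ft_force: [-0.0, -0.6, -0.1]
grip_width: -0.001
```

```bash
python3 -c "
from h import *
go(-31,-113,56)
w,_=manip.read_camera('wrist');cv2.imwrite('pics/wrist3.png',w[:,:,::-1])"
```

```text
5.7 box [ -30.6 -114.4] [571.4  12.1 120.7] f [-0.  -0.6 -0.1] -> [570.8  13.4  56. ] d [ 0.0014 -0.0001  0.0647] rot [-0.22 -0.05  0.  ]
```

View pics/wrist3.png

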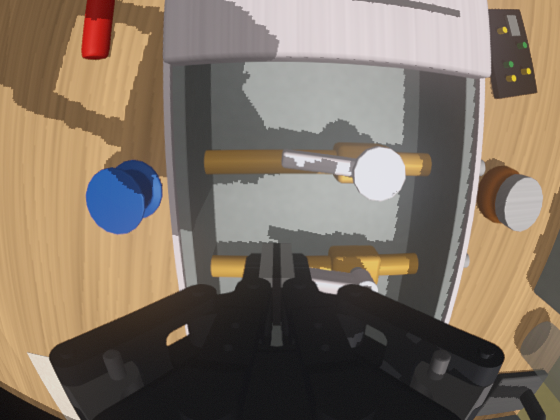

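The view shows the marked lever and disc at (315-405, 160-175). The fingertips at (277,250) are between the two levers, clear of the plain one at (345,285). Going down now.

Call:
jog_arm:
  motion:
    - [0,0.001,0,0.025,0,0,0]
    - [0,0.001,0,0.045,0,0,0]
    - [0,0.001,0,0.058,0,0,0]
    - [0,0.001,0,0.065,0,0,0]
    - [0,0.001,0,0.065,0,0,0]
    - [0,0.001,0,0.065,0,0,0]

```text
time_s: 6.25
ee_pos: [572.4, 12.2, 57.2]
eef_rot: [-0.0, 0.621, 0.784, -0.0]
ft_force: [0.1, 0.3, 0.8]
grip_width: 0.001
```

```bash
python3 -c "
from h import *
go(-31,-88,56)
go(10,-45,56)"
```

```text
6.25 box [ -29.7 -114.6] [572.4  12.2  57.2] f [0.1 0.3 0.8] -> [565.   37.7  56. ] d [ 0.0266 -0.0013  0.0012] rot [-0.06  0.01 -0.07]
6.25 box [ -29.7 -114.6] [572.4  12.2  57.2] f [0.1 0.3 0.8] -> [595.1  89.   56. ] d [0.0696 0.0396 0.0012] rot [-0.06  0.01 -0.07]
```

Call:
jog_arm:
  motion:
    - [0,0.013,-0.001,0,0,0,0]
    - [0,0.022,-0.001,0,0,0,0]
    - [0,0.03,-0.001,0,0,0,0]
    - [0,0.036,0.001,0,0,0,0]
    - [0,0.042,0.002,0,0,0,0]
    - [0,0.049,0.007,0,0,0,0]
    - [0,0.056,0.011,0,0,0,0]
    - [0,0.061,0.017,0,0,0,0]
    - [0,0.065,0.024,0,0,0,0]
    - [0,0.068,0.032,0,0,0,0]
    - [0,0.0695,0.037,0,0,0,0]
    - [0,0.0695,0.04,0,0,0,0]
    - [0,0.0695,0.042,0,0,0,0]
    - [0,0.0695,0.042,0,0,0,0]

```text
time_s: 7.42
ee_pos: [597.3, 90.0, 56.5]
eef_rot: [-0.001, 0.621, 0.784, -0.001]
ft_force: [-2.6, 0.4, -0.8]
grip_width: 0.0
```

Run:
```python
from h import *
go(10,-45,56)
w,_=manip.read_camera('wrist');cv2.imwrite('pics/wrist4.png',w[:,:,::-1])
```

```text
7.4167 box [ 12.4 -44.5] [597.3  90.   56.5] f [-2.6  0.4 -0.8] -> [595.1  89.   56. ] d [-0.0005 -0.0024  0.0005] rot [-0.11 -0.03 -0.05]
```

View pics/wrist4.png

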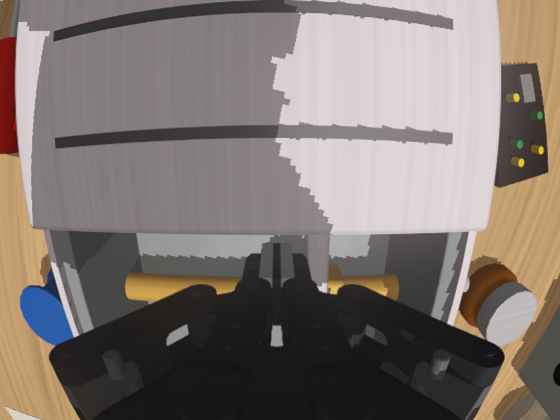

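The lever is at (318,260), almost across the pipe. The 2.6 N reading is only friction level, so it is not yet at its stop. I'll push a bit further.

Call:
jog_arm:
  motion:
    - [0,0,0.002,0,0,0,0]
    - [0,0,0.004,0,0,0,0]
    - [0,0,0.006,0,0,0,0]
    - [0,0,0.006,0,0,0,0]

```text
time_s: 7.8
ee_pos: [599.2, 90.4, 56.3]
eef_rot: [-0.004, 0.621, 0.784, -0.004]
ft_force: [-17.8, -2.5, 8.5]
grip_width: -0.004
```

Force rose to about 18 N after 2 mm, so the lever is at its stop. Backing off along box -x, then up and away.

Call:
jog_arm:
  motion:
    - [0,0,0,0,0,0,0]
    - [0,-0.003,-0.008,0,0,0,0]
    - [0,-0.008,-0.018,0,0,0,0]
    - [0,-0.015,-0.025,-0.01,0,0,0]
    - [0,-0.02,-0.025,-0.04,0,0,0]
    - [0,-0.03,-0.025,-0.08,0,0,0]
    - [0,-0.05,-0.025,-0.12,0,0,0]
    - [0,-0.09,-0.025,-0.15,0,0,0]
    - [0,-0.13,-0.025,-0.17,0,0,0]
    - [0,-0.17,-0.025,-0.19,0,0,0]
    - [0,-0.21,-0.025,-0.2,0,0,0]
    - [0,-0.25,-0.025,-0.2,0,0,0]
    - [0,-0.27,-0.025,-0.2,0,0,0]
    - [0,-0.27,-0.025,-0.2,0,0,0]
    - [0,-0.27,-0.025,-0.2,0,0,0]

```text
time_s: 9.05
ee_pos: [638.6, -180.8, 256.8]
eef_rot: [-0.003, 0.623, 0.782, -0.004]
ft_force: [0.4, 0.4, 0.1]
grip_width: -0.001
```

Run:
```python
from h import *
go(10,-45,56)
a,d=manip.read_camera("top")
cv2.imwrite("pics/top3.png",cv2.resize(a[130:300,120:420,::-1],None,fx=2.6,fy=2.6,interpolation=cv2.INTER_CUBIC))
W=world("top",d);b=np.stack([(W[...,:2]-O)@BX,(W[...,:2]-O)@BY],-1)
z=W[...,2]
m=(b[...,1]>-60)&(b[...,1]<-18)&(abs(b[...,0]-25)<40)&(z>60)&(z<78);P=b[m]
print("marked",len(P),P.min(0).round(1),P.max(0).round(1),"off-angle",np.polyfit(P[:,1],P[:,0],1).round(3))
m=(abs(b[...,0]+10)<20)&(abs(b[...,1]+165)<35)&(z>62)&(z<75);P=b[m]
print("plain",len(P),np.polyfit(30-P[:,0],P[:,1]+165,1).round(3) if len(P)>5 else 0)
m=(z>91)&(z<106)&(abs(b[...,0])<110)&(b[...,1]>-60)&(b[...,1]<260);r=cv2.minAreaRect(W[m][:,:2].astype(np.float32));print("cover",w2b(np.array(r[0])),r[1])
```

```text
9.05 box [  -9.5 -317.6] [ 638.6 -180.8  256.8] f [0.4 0.4 0.1] -> [595.1  89.   56. ] d [0.2727 0.0201 0.2006] rot [-0.57 -0.01 -0.29]
marked 61 [ 24.6 -59.6] [ 35.9 -19.9] off-angle [ 0.032 30.627]
plain 55 [ 0.207 -0.449]
cover [  0.50338847 101.45600391] (186.67620849609375, 235.14671325683594)
```

View pics/top3.png

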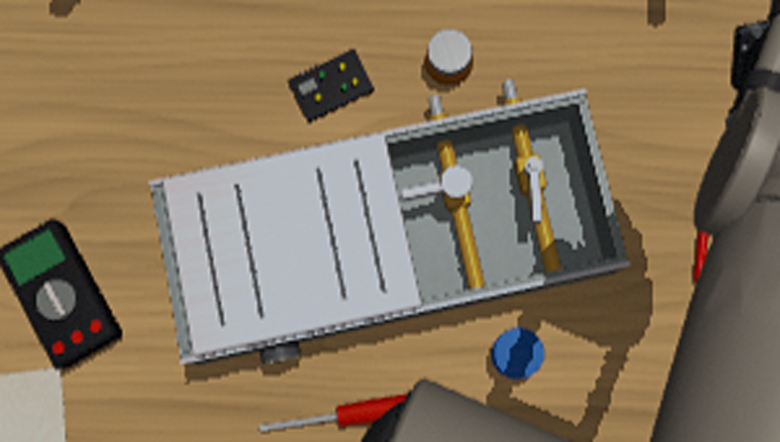

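The marked lever now lies across its pipe, pointing at the cover (405-455, 185). The plain lever is unchanged, the cover is open, and the loose things in view have not moved. The arm is clear of everything.

```bash
python3 -c "
from cell import manip
print(manip.finish_job())"
```

```text
the job is handed in; nothing more can be done
None
```

I pushed the cover fully aside with the shut fingers, then pushed the marked (disc) lever shut against its stop and handed the job in. The arm's clock was at about 9 s of the 45 s allowed.

- **Cover:** it measured about 219 mm of its 220 mm aside, both after the push and at the end.
- **Marked lever:** force rose to about 18 N at the stop. The final look put it within about 0.03 rad of straight across the pipe.
- **Plain lever:** its angle was unchanged, at 0.206 rad before and 0.207 rad after.
- **Loose things:** those visible in the last picture looked unmoved, judged by eye. The arm hid most of the pliers and part of the screwdriver, but it stayed well above both.
- **Arm:** it was clear of everything at hand-in, and none of my checks failed or disagreed.

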